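Index a cup shuttle to its reading station

ROBOT

A 6-joint arm with a two-finger parallel gripper is mounted at the origin on a cart in front of the work surface, level with it; the furniture and walls round the work are solid. World frame = base frame: x ahead of the robot, y to its left, z up, the work surface at z = 0. Lengths are in m, angles in rad, forces in N, time in s.
With the tool pointing down it reaches from about 0.375 to 0.975 m from the base axis. Payload 3.8 kg.
Tool frame: the origin (TCP) lies midway between the tips of the shut fingers; the grasp point (between the pads) lies 19 mm behind it; z points along the fingers, y is the direction in which the jaws open and shut (so a half turn about z gives the same grasp; the last joint's range is limited). The gripper opens to 85 mm and grips with 20 to 120 N. Pads are 22 mm wide; open, the fingers measure 114 mm over their backs; the gripper's body (76 mm by 85 mm) begins 54 mm behind the grasp point. The pads swing forward as they close: fully open they stand 13 mm farther back than shut.
Start: joints at [-1.319, 0.264, 1.604, -0, 1.274, -0.037], TCP at [0.192, -0.647, 0.194] pointing down, gripper open.
Joint ranges: [-2.63, 2.63], [-0.94, 2.18], [0.31, 2.57], [-1.31, 4.45], [0, 2.66], [-2.55, 2.55]. Speed limits (rad/s): [2.57, 2.57, 3.14, 3.14, 3.14, 3.14].

INTERFACE

Orientations are given as a rotation vector (axis times angle).
In Python, from workcell import bot gives the robot as it stands.
- The arm moves only by the tool drive_tool, never from a script. Its argument "deltas" is a list of rows, each an object with "hand": the opening, from 0 (shut) to 1 (fully open); "offset": the shift along the world's x, y, z in cm, a list of three; "angular": the turn, a rotation vector about the world's x, y, z in degrees, a list of three. A call has 1 to 8 rows; each row is the pose to reach, as a shift and turn from the pose commanded when the call began; what a row does not reach only later rows make up. A row lasts 1/8 s, in which the tool goes at most 62.5 mm and 10.7 degrees, less where a joint would pass 70% of its speed; a pose out of reach is approached as far as the arm can. A call with a gripper value outside its range is refused whole. The fingers move at their own pace and stop on an object; "force" is the grip in N (left out, the last holds). Time passes only in rows, so rows that repeat a pose let the fingers close. It gives the time, the measured TCP pose, the force and the opening at its end, in the units of the state.
- bot.read_state(): the state, without advancing time (a new reading comes with each control period).
- bot.read_camera(name): name is "scene" or "top"; returns a dict with "frame" (384x512x3 uint8, blue, green, red), "mtx" (3x3 intrinsics, pixels), "k1" (the pictures are not rectified: a ray, as slopes to the right and down, at radius r is drawn at 1 + k1 r^2 times it, then the intrinsics apply), "R" (3x3) and "t" (3): a world point X has camera coordinates R X + t. Camera axes: x right, y down, z forward; pixel columns grow to the right and rows downward; lengths in m; the calibration is good to about 2 mm. A picture is of the moment at which its call begins. There is no depth.
- bot.finish_job(): hands the job in, once; it reports no verdict.
The state is a dict: "time": time; "q": joint angles; "joint_vel": joint speeds; "joint_torque": joint torques, N m; "tool_pos": TCP position; "tcp_rot": TCP orientation; "wrist_force": force on the tool from outside, world axes, zero at the start; "torque": the same for the moment, N m; "width": opening from 0.0 (shut) to 1.0 (fully open).
Only numpy, scipy, OpenCV 4.12 (cv2) and the standard library are available. Lean on these libraries where they do the work, as an engineer would, in place of code of your own. Each camera call takes 0.05 s, during which the arm holds its last target. There are 200 camera calls.

TASK

Move the cup shuttle from its middle hole to the station with the square reading head: pull up the spring plunger's knob, slide the carriage towards the reading head and let the plunger snap fully home in that station's hole. Do not force the pin against the bar or the side of a hole, and keep the sample cup standing in its nest.

Things in the scene. Friction and masses are not known exactly. Their poses are not given: they have to be found in the camera images.
- shuttle: The fixed aluminium base plate of the shuttle, 150 (x) x 250 (y) x 12 mm; origin at the centre of its underside on the counter, z up. Its y axis is the track (two steel rods along y carry the carriage), its -x side is the front, towards the robot. It never moves.
- index_bar: Steel hole bar fixed on the base under the plunger, along the track, top 30 mm above the counter; origin on the base plate, in line with the home hole (y = 0). Three 10 mm holes: home and one on a hand-clamped plate each side, 40 to 64 mm from home, unmeasured: find it by feel or sight. The top is level within 1 mm, without gaps, out to 79 mm: the pin can ride on it.
- carriage (a joint): Position of the carriage along the track in m, + along the shuttle's +y; 0 in the home hole at the start, end stops at +-0.075. It slides with about 3 N of friction in all with the pin riding and stays where it is left. The carriage is an aluminium plate 88 x 60 mm (y 60), top 50 mm above the counter.
- plunger (a joint): Lift of the spring plunger in m: 0 fully home in a hole, about 0.0075 (0.0065 to 0.008) when the pin's tip rides on top of the bar, 0.014 at its upper stop. The spring pushes it down with 6 N at 0 and 9.5 N at 0.014. The lift must exceed 0.008 for the pin to clear a hole. It returns by itself when let go, somewhat damped (about 0.1 s).
- pin: The plunger's steel pin, 8 mm across with a round tip, in a 10 mm hole; rides up and down with the knob. It should not be loaded with more than 20 N against the bar or a hole (its spring alone gives 8 to 9 N when it rides on the bar). Origin at its tip on its axis: 22 mm above the counter when home.
- knob (a point): Centre of the plunger's black fluted knob, on the pin's axis: upright cylinder 22 mm across (25 mm rim on its top 5 mm), 27 mm high; the point lies 13 mm above its lower end, 79.5 mm above the counter when home, at the front of the carriage. Grip it from above; the carriage can also be pushed along by it. The dark threaded sleeve below belongs to the carriage.
- read_head: The reading head: fixed upright square grey box 32 mm wide and 80 mm high with a short round lens snout to the front, behind the track at the left or at the right station; origin centre of its underside, 12 mm above the counter, 52 mm along y from the home hole; its y axis is parallel to the track. Its station's hole is the one on its side of home.
- rinse_post: The other station's marker: a fixed low round grey post, 28 mm across, 50 mm high, on the opposite side of home. Not the target.
- nest (a point): Bottom centre of the cup nest, an 18.5 mm round socket 10 mm deep in a 32 mm square grey block at the back of the carriage, 52 mm above the counter; 46 mm behind the knob's axis.
- cup: The open sample cup standing loose in the nest, 16 mm across, 22 mm high, 12 g; origin at the centre of its underside, z up.

How it is judged:
On the way, in this order (a step that is already met when the one before it is completed fails the run):
1. the plunger is pulled clear of the home hole (value of joint plunger above 0.0085 m), for 0.1 s.
2. the carriage has moved off the home hole towards the reading head (horizontal distance between nest and read_head below 0.052 m).
At the end, for the whole second after the job is handed in: The plunger is fully home (lift under 2.5 mm) in the hole of the reading head's station (cup nest within 15 mm of the head's middle along the track), the carriage is still, and the sample cup stands in its nest (within 6 mm, tilt under 0.3 rad) (value of joint plunger below 0.0025 m and y of nest in the frame of read_head between -0.015 and 0.015 m and velocity of joint carriage between -0.005 and 0.005 m/s and distance between cup and nest below 0.006 m and angle between cup's own z axis and vertical below 0.3 rad); the robot touches nothing.
It fails at once if the pin is forced: more than 20 N between the plunger's pin and the hole bar (contact force between pin and index_bar above 20 N).
It fails at once if the sample cup leaves its nest (distance between cup and nest above 0.012 m).
It also fails if it takes over 50 s, if anything falls off the work surface, if the arm or the gripper's body presses on something with over 40 N, if the wrist force passes 120 N, or if a joint passes its speed limit or range.

## Working session

There is one attempt and no reset: what is moved stays moved. The work goes in short steps, Python scripts to look and compute and a tool call to move; the robot and the scene stay as the last step left them, time stands still between calls to the robot, and variables do not carry over. Pictures are saved under pics/ and viewed, about 8 in all and at most 12, crops included, and the job is handed in when it is done.

Besides the shell and the picture viewer there is one more tool, called as name(argument=value, ...) on one line, values as JSON. drive_tool: Moves the arm, as the interface text tells. Its arguments: {"type":"object","properties":{"deltas":{"type":"array"},"force":{"type":"number"}},"required":["deltas"]}

```bash
mkdir -p pics; cat > h.py <<'E'
import numpy as np, cv2
from workcell import bot
def ray(c,uv):
    K=np.array(c["mtx"]);p=np.linalg.solve(K,[uv[0],uv[1],1]);d=p[:2].copy();u=d.copy()
    for _ in range(20): u=d/(1+c["k1"]*(u@u))
    R=np.array(c["R"]);t=np.array(c["t"])
    return -R.T@t, R.T@np.array([u[0],u[1],1])
def onplane(c,uv,z):
    o,d=ray(c,uv);return o+d*(z-o[2])/d[2]
def proj(c,X):
    x=np.array(c["R"])@np.array(X)+np.array(c["t"]);u=x[:2]/x[2];u=u*(1+c["k1"]*(u@u))
    return (np.array(c["mtx"])@np.array([*u,1]))[:2]
def tri(c1,p1,c2,p2):
    o1,d1=ray(c1,p1);o2,d2=ray(c2,p2)
    s=np.linalg.lstsq(np.stack([d1,-d2],1),o2-o1,rcond=None)[0]
    a=o1+d1*s[0];b=o2+d2*s[1];return (a+b)/2,np.linalg.norm(a-b)
E
python3 - <<'E'
from h import *
import pickle
cs={n:bot.read_camera(n) for n in("scene","top")}
pickle.dump(cs,open("cs0.pkl","wb"))
for n,c in cs.items():
    cv2.imwrite(f"pics/{n}0.png",c["frame"]); print(n,ray(c,(256,192)))
s=bot.read_state();print(s["time"],s["tool_pos"],s["tcp_rot"],s["width"])
E
```

```text
scene (array([0.13844721, 0.3241409 , 0.51430896]), array([ 0.45118047, -0.7294183 , -0.51424051]))
top (array([ 0.44153006, -0.30636574,  0.92123469]), array([ 0.09304385,  0.02429985, -0.99544321]))
0.1 [ 0.19204099 -0.64633369  0.19236596] [-3.10683938e+00 -4.51821026e-01  3.81370633e-04] 0.9993327939786864
```

View pics/scene0.png

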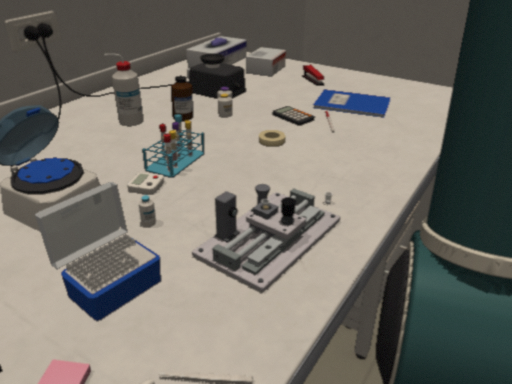

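View pics/top0.png

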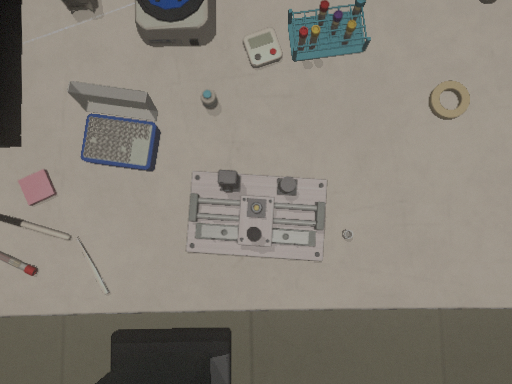

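The scene shows the shuttle with the square head on the left in the top view at (227,180) and the round post at right (288,186). The knob is at (254,234) and the holes are near (224,232) and (285,236). I'll zoom in next.

```bash
python3 - <<'E'
from h import *
import pickle
cs=pickle.load(open("cs0.pkl","rb"));c=cs["top"]
a=c["frame"][165:267,182:334];cv2.imwrite("pics/crop.png",cv2.resize(a,None,fx=5,fy=5,interpolation=cv2.INTER_CUBIC))
for n,uv,z in [("knobtop",(254,234),.0935),("holeL",(224,232),.03),("holeR",(285.5,236.5),.03),("cL",(192,245),.012),("TL",(197,177),.012),("TR",(321,185),.012),("BR",(318,254.5),.012)]:
    print(n,onplane(c,uv,z).round(4))
g=cv2.cvtColor(c["frame"],cv2.COLOR_BGR2GRAY);m=(g<45).astype(np.uint8);m[:215]=0;m[250:]=0;m[:,:240]=0;m[:,270:]=0
n,_,st,ce=cv2.connectedComponentsWithStats(m)
for i in range(1,n):
    if st[i,4]>20:print(st[i],ce[i],onplane(c,ce[i],.0935).round(4))
E
```

```text
knobtop [ 0.4488 -0.2816  0.0935]
holeL [ 0.454  -0.2259  0.03  ]
holeR [ 0.4439 -0.3359  0.03  ]
cL [ 0.4317 -0.1656  0.012 ]
TL [ 0.5565 -0.1757  0.012 ]
TR [ 0.537  -0.4037  0.012 ]
BR [ 0.4104 -0.3946  0.012 ]
```

View pics/crop.png

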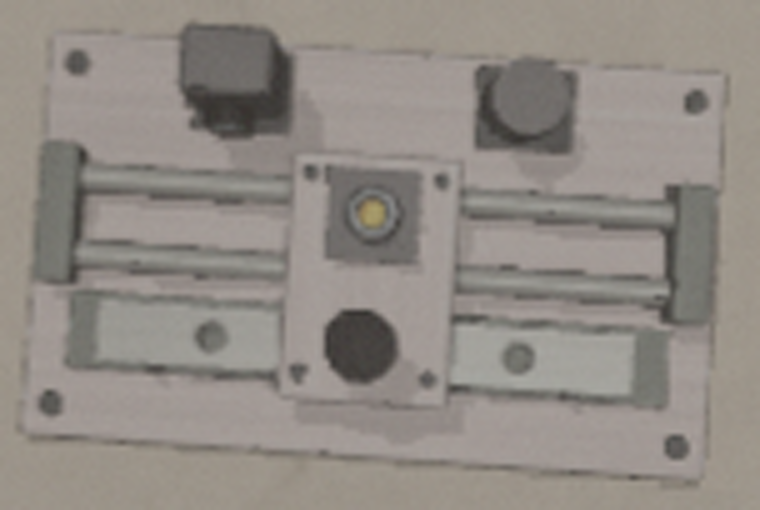

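The crop shows the knob at crop (360,345), the left hole at (211,336), the right hole at (518,358) and the head at upper left. The target is therefore the +y hole. Now refining the numbers.

```bash
python3 - <<'E'
from h import *
import pickle
from scipy.spatial.transform import Rotation as Ro
cs=pickle.load(open("cs0.pkl","rb"));c=cs["top"]
def blob(c,box,th):
    x0,y0,x1,y1=box
    g=cv2.cvtColor(c["frame"],cv2.COLOR_BGR2GRAY)[y0:y1,x0:x1];g=cv2.resize(g,None,fx=4,fy=4,interpolation=cv2.INTER_CUBIC)
    n,_,st,ce=cv2.connectedComponentsWithStats((g<th).astype(np.uint8))
    i=1+np.argmax(st[1:,4]);return (ce[i]+.5)/4-.5+[x0,y0],st[i]/4
for th in(60,75,90):
    p,s=blob(c,(244,224,265,245),th);print("knob",th,p,s,onplane(c,p,.0935).round(4))
f=lambda x,y:((x+.5)/5-.5+182,(y+.5)/5-.5+165)
P={k:onplane(c,f(*v),z)for k,v,z in[("TL",(52,35),.012),("TR",(725,75),.012),("BR",(700,480),.012),("BL",(22,433),.012),("hL",(211,336),.03),("hR",(518,358),.03)]}
for k,v in P.items():print(k,v.round(4))
for a,b in[("TR","TL"),("BR","BL"),("hR","hL")]:
    d=P[a]-P[b];print(a,b,np.linalg.norm(d),np.degrees(np.arctan2(d[1],d[0])))
s=cs["scene"]
for th in(50,70):
    q,st=blob(s,(278,192,298,222),th);print("scene knob",q,st, tri(s,q,c,(254,234)))
s=bot.read_state();y=Ro.from_rotvec(s["tcp_rot"]).as_matrix()[:,1];print(np.degrees(np.arctan2(y[1],y[0])))
print(proj(cs["scene"],[.449,-.281,.0795]))
E
```

```text
knob 60 [253.125      227.36519608] [ 7.25  3.5   4.75  0.75 12.75] [ 0.4599 -0.2803  0.0935]
knob 75 [253.42568581 233.53477282] [  3.25   3.25  13.5   14.   583.25] [ 0.4496 -0.2806  0.0935]
knob 90 [253.52224286 233.64504302] [  3.     3.    14.25  14.5  639.25] [ 0.4494 -0.2808  0.0935]
TL [ 0.5668 -0.1665  0.012 ]
TR [ 0.5467 -0.4143  0.012 ]
BR [ 0.3994 -0.4008  0.012 ]
BL [ 0.4207 -0.1546  0.012 ]
hL [ 0.4543 -0.2256  0.03  ]
hR [ 0.4444 -0.3354  0.03  ]
TR TL 0.24853082683865257 -94.61951198666091
BR BL 0.247074602045568 -94.95593953225871
hR hL 0.11026375263914817 -95.15194755619285
scene knob [288.22661638 208.75921336] [   3.5     3.25   16.5    26.75 1160.  ] (array([ 0.44889698, -0.2810781 ,  0.07546404]), np.float64(0.00016690972782942116))
scene knob [288.50817009 207.94907233] [   2.75    0.     17.25   30.   1327.25] (array([ 0.44871705, -0.2812089 ,  0.07709314]), np.float64(0.0005364157300637105))
-73.45120462395752
[288.20014407 206.73798298]
```

drive_tool(deltas=[{"hand": 1, "offset": [6, 8.5, 0], "angular": [0, 0, -6]}, {"hand": 1, "offset": [10, 14, 0], "angular": [0, 0, -12]}, {"hand": 1, "offset": [14, 20, -1], "angular": [0, 0, -18]}, {"hand": 1, "offset": [18, 26, -2], "angular": [0, 0, -21.4]}, {"hand": 1, "offset": [22, 31, -3], "angular": [0, 0, -21.4]}, {"hand": 1, "offset": [25.7, 36.5, -4], "angular": [0, 0, -21.4]}, {"hand": 1, "offset": [25.7, 36.5, -4], "angular": [0, 0, -21.4]}, {"hand": 1, "offset": [25.7, 36.5, -4], "angular": [0, 0, -21.4]}], force=20)

```text
time: 1.1
tool_pos: [0.45, -0.2784, 0.1524]
tcp_rot: [-3.137, 0.126, 0.002]
wrist_force: [0.1, -0.6, -0.4]
width: 1.001
```

drive_tool(deltas=[{"hand": 0.6, "offset": [0, 0, 0], "angular": [0, 0, 0]}, {"hand": 0.6, "offset": [0, 0, 0], "angular": [0, 0, 0]}, {"hand": 0.6, "offset": [0, 0, -2], "angular": [0, 0, 0]}, {"hand": 0.6, "offset": [0, 0, -4], "angular": [0, 0, 0]}, {"hand": 0.6, "offset": [0, 0, -6], "angular": [0, 0, 0]}, {"hand": 0.6, "offset": [0, 0, -8], "angular": [0, 0, 0]}, {"hand": 0.6, "offset": [0, 0, -8.4], "angular": [0, 0, 0]}, {"hand": 0.6, "offset": [0, 0, -8.4], "angular": [0, 0, 0]}])

```text
time: 2.1
tool_pos: [0.4489, -0.2831, 0.0699]
tcp_rot: [3.138, -0.136, 0.0]
wrist_force: [0.7, -0.2, 0.1]
width: 0.603
```

```bash
python3 - <<'E'
from h import *
s=bot.read_state();print(s["tool_pos"],s["wrist_force"],s["width"])
c=bot.read_camera("scene");cv2.imwrite("pics/s1.png",cv2.resize(c["frame"][130:270,200:370],None,fx=4,fy=4,interpolation=cv2.INTER_CUBIC))
E
```

```text
[ 0.44885772 -0.28310794  0.06987893] [ 0.6514485  -0.20824628  0.08911849] 0.6033304243524609
```

View pics/s1.png

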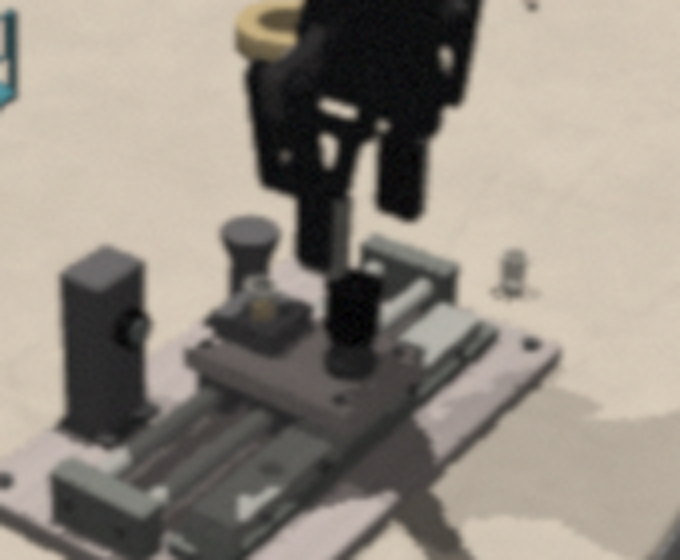

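The picture shows the finger tips at crop (318,268) and (402,215), and the knob at (352,310). The fingers look higher than the reported z of 0.07, so I'm checking by projection.

```bash
python3 - <<'E'
from h import *
s=bot.read_state();c=bot.read_camera("scene");print(s["time"],s["tool_pos"],s["q"])
T=np.array(s["tool_pos"]);u=np.array([.082,.9966,0])
pr=lambda X:((proj(c,X)-[200,130])*4).round()
for dz in(0,.006,.02,.03):
  print(dz,[pr(T+[0,0,dz]+k*u) for k in(.0255,.033,-.0255,-.033)])
print("knob top",pr([.449,-.281,.0935]),"bottom",pr([.449,-.281,.0665]), "post top")
c=bot.read_camera("top");cv2.imwrite("pics/t1.png",cv2.resize(c["frame"][130:280,170:350],None,fx=4,fy=4))
E
```

```text
2.15 [ 0.4493725  -0.28312698  0.07036743] [-6.09054468e-01  1.04168431e-01  2.03356143e+00 -1.08414523e-04
  1.00272043e+00  1.04775014e+00]
0 [array([320., 349.]), array([309., 358.]), array([386., 297.]), array([395., 290.])]
0.006 [array([320., 337.]), array([310., 345.]), array([387., 285.]), array([396., 278.])]
0.02 [array([321., 309.]), array([311., 317.]), array([388., 257.]), array([398., 250.])]
0.03 [array([322., 288.]), array([312., 296.]), array([390., 237.]), array([399., 230.])]
knob top [354. 279.] bottom [352. 333.] post top
```

View pics/t1.png

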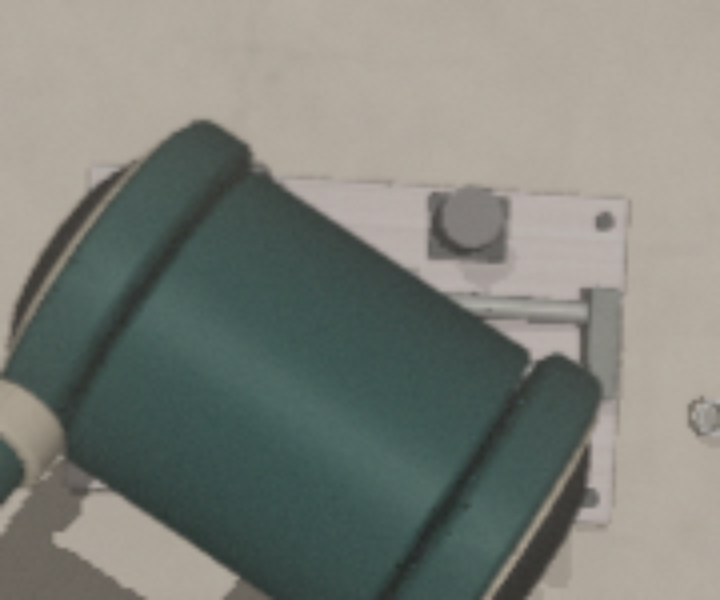

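The top view is blocked by the arm. I'll take a fresh scene frame to see whether the mismatch persists.

```bash
python3 - <<'E'
from h import *
c=bot.read_camera("scene");s=bot.read_state();print(s["time"],s["tool_pos"])
cv2.imwrite("pics/s2.png",cv2.resize(c["frame"][130:250,230:350],None,fx=4,fy=4,interpolation=cv2.INTER_CUBIC))
E
```

```text
2.3 [ 0.44992437 -0.2827946   0.07071988]
```

View pics/s2.png

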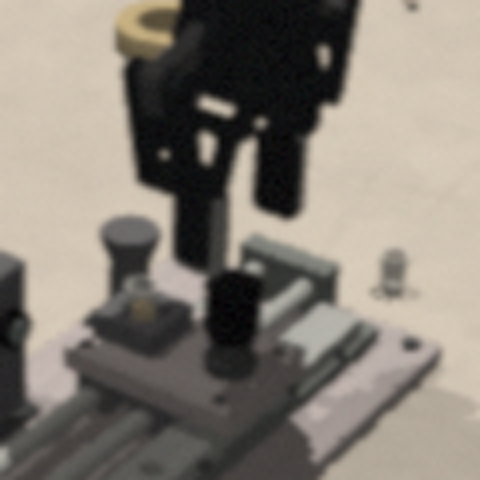

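The mismatch persists: the tips look about 30 mm higher than the state implies. I'll go down 1.2 cm, which is safe under either reading, then look again.

drive_tool(deltas=[{"hand": 0.6, "offset": [0, 0, -0.6], "angular": [0, 0, 0]}, {"hand": 0.6, "offset": [0, 0, -1.2], "angular": [0, 0, 0]}, {"hand": 0.6, "offset": [0, 0, -1.2], "angular": [0, 0, 0]}])

```text
time: 2.68
tool_pos: [0.4486, -0.2815, 0.0566]
tcp_rot: [-3.138, 0.133, 0.002]
wrist_force: [1.2, 0.7, 0.2]
width: 0.599
```

```bash
python3 - <<'E'
from h import *
s=bot.read_state();print(s["time"],s["tool_pos"],s["wrist_force"],s["width"])
c=bot.read_camera("scene")
cv2.imwrite("pics/s3.png",cv2.resize(c["frame"][150:240,240:350],None,fx=6,fy=6,interpolation=cv2.INTER_CUBIC))
E
```

```text
2.675 [ 0.44856735 -0.28145509  0.05664498] [1.1685447 0.6845946 0.1676133] 0.5994403677308007
```

View pics/s3.png

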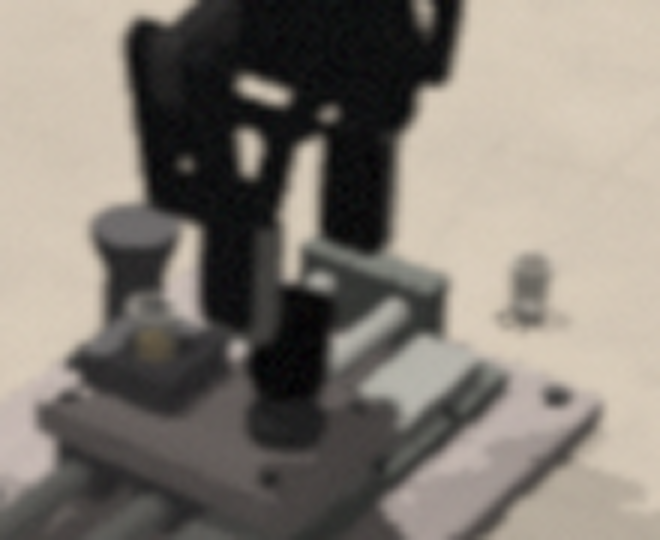

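The pad now overlaps the knob's rim from the front, with its bottom at crop (265,340). So the fingers do straddle the knob, but they are about 26 mm higher than the state's z says. I trust the picture, so I'll descend in small steps and watch the force.

drive_tool(deltas=[{"hand": 0.6, "offset": [0, 0, -0.4], "angular": [0, 0, 0]}, {"hand": 0.6, "offset": [0, 0, -0.8], "angular": [0, 0, 0]}, {"hand": 0.6, "offset": [0, 0, -0.8], "angular": [0, 0, 0]}])

```text
time: 3.1
tool_pos: [0.4489, -0.2818, 0.049]
tcp_rot: [-3.138, 0.133, 0.001]
wrist_force: [-1.1, -0.0, -0.7]
width: 0.598
```

drive_tool(deltas=[{"hand": 0.6, "offset": [0, 0, -0.4], "angular": [0, 0, 0]}, {"hand": 0.6, "offset": [0, 0, -0.8], "angular": [0, 0, 0]}, {"hand": 0.6, "offset": [0, 0, -0.8], "angular": [0, 0, 0]}])

```text
time: 3.48
tool_pos: [0.4488, -0.2818, 0.041]
tcp_rot: [-3.138, 0.133, 0.001]
wrist_force: [0.5, 0.9, -0.2]
width: 0.604
```

```bash
python3 - <<'E'
from h import *
s=bot.read_state();print(s["time"],s["tool_pos"],s["wrist_force"],s["width"])
c=bot.read_camera("scene")
cv2.imwrite("pics/s4.png",cv2.resize(c["frame"][150:240,240:350],None,fx=6,fy=6,interpolation=cv2.INTER_CUBIC))
E
```

```text
3.475 [ 0.44882573 -0.28175371  0.04104302] [ 0.49049982  0.85831104 -0.24219039] 0.6036458262812746
```

View pics/s4.png

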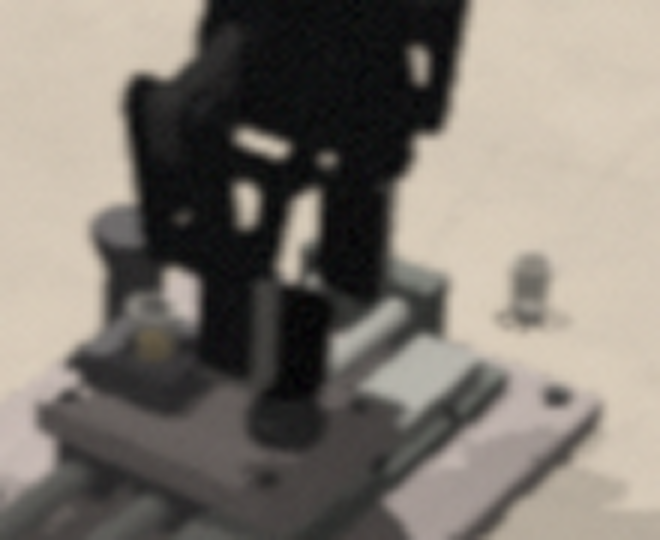

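Confirmed: the state's z is biased, and there was no contact at a reported z of 0.041. The pads now flank the knob, with the pad bottom at (265,395), just above the knob's lower end. I'll close slowly and feel for centring.

drive_tool(deltas=[{"hand": 0.42, "offset": [0, 0, 0], "angular": [0, 0, 0]}, {"hand": 0.36, "offset": [0, 0, 0], "angular": [0, 0, 0]}, {"hand": 0.36, "offset": [0, 0, 0], "angular": [0, 0, 0]}], force=20)

```text
time: 3.9
tool_pos: [0.4493, -0.2821, 0.0417]
tcp_rot: [3.139, -0.133, 0.0]
wrist_force: [0.2, 0.1, -0.5]
width: 0.363
```

drive_tool(deltas=[{"hand": 0.33, "offset": [0, 0, 0], "angular": [0, 0, 0]}, {"hand": 0.33, "offset": [0, 0, 0], "angular": [0, 0, 0]}])

```text
time: 4.15
tool_pos: [0.4493, -0.2819, 0.0417]
tcp_rot: [-3.139, 0.133, -0.0]
wrist_force: [0.1, 0.6, 0.1]
width: 0.333
```

drive_tool(deltas=[{"hand": 0.315, "offset": [0, 0, 0], "angular": [0, 0, 0]}, {"hand": 0.315, "offset": [0, 0, 0], "angular": [0, 0, 0]}])

```text
time: 4.4
tool_pos: [0.4493, -0.2819, 0.0416]
tcp_rot: [-3.139, 0.133, -0.0]
wrist_force: [0.3, 1.2, 0.9]
width: 0.318
```

drive_tool(deltas=[{"hand": 0.3, "offset": [0, 0, 0], "angular": [0, 0, 0]}, {"hand": 0.3, "offset": [0, 0, 0], "angular": [0, 0, 0]}])

```text
time: 4.65
tool_pos: [0.4493, -0.2819, 0.0416]
tcp_rot: [-3.139, 0.133, -0.0]
wrist_force: [0.8, 2.2, 0.6]
width: 0.305
```

drive_tool(deltas=[{"hand": 0.3, "offset": [0, 0.06, 0], "angular": [0, 0, 0]}, {"hand": 0.29, "offset": [0, 0.06, 0], "angular": [0, 0, 0]}, {"hand": 0.29, "offset": [0, 0.06, 0], "angular": [0, 0, 0]}])

```text
time: 5.03
tool_pos: [0.4493, -0.2814, 0.0416]
tcp_rot: [-3.139, 0.133, -0.0]
wrist_force: [-0.0, 1.1, 1.0]
width: 0.29
```

drive_tool(deltas=[{"hand": 0.27, "offset": [0, 0, 0], "angular": [0, 0, 0]}, {"hand": 0.25, "offset": [0, 0, 0], "angular": [0, 0, 0]}, {"hand": 0.25, "offset": [0, 0, 0], "angular": [0, 0, 0]}], force=20)

```text
time: 5.4
tool_pos: [0.4493, -0.2814, 0.0417]
tcp_rot: [-3.139, 0.133, -0.0]
wrist_force: [0.3, 2.7, 3.5]
width: 0.269
```

drive_tool(deltas=[{"hand": 0.25, "offset": [0, 0.04, 0], "angular": [0, 0, 0]}, {"hand": 0.2, "offset": [0, 0.04, 0], "angular": [0, 0, 0]}, {"hand": 0.2, "offset": [0, 0.04, 0], "angular": [0, 0, 0]}], force=35)

```text
time: 5.78
tool_pos: [0.4493, -0.2813, 0.0418]
tcp_rot: [3.138, -0.133, 0.0]
wrist_force: [-0.7, 0.6, 4.1]
width: 0.259
```

Gripped at 22 mm, which matches the shank. Lifting.

drive_tool(deltas=[{"hand": 0.2, "offset": [0, 0, 0.25], "angular": [0, 0, 0]}, {"hand": 0.2, "offset": [0, 0, 0.5], "angular": [0, 0, 0]}, {"hand": 0.2, "offset": [0, 0, 0.5], "angular": [0, 0, 0]}])

```text
time: 6.15
tool_pos: [0.4491, -0.281, 0.046]
tcp_rot: [-3.139, 0.133, 0.0]
wrist_force: [3.5, -1.8, -7.6]
width: 0.257
```

drive_tool(deltas=[{"hand": 0.2, "offset": [0, 0, 0.3], "angular": [0, 0, 0]}, {"hand": 0.2, "offset": [0, 0, 0.65], "angular": [0, 0, 0]}, {"hand": 0.2, "offset": [0, 0, 0.65], "angular": [0, 0, 0]}, {"hand": 0.2, "offset": [0, 0, 0.65], "angular": [0, 0, 0]}])

```text
time: 6.65
tool_pos: [0.4491, -0.2809, 0.053]
tcp_rot: [-3.139, 0.133, 0.0]
wrist_force: [3.3, -1.4, -8.9]
width: 0.264
```

drive_tool(deltas=[{"hand": 0.2, "offset": [0.03, 0.3, 0], "angular": [0, 0, 0]}, {"hand": 0.2, "offset": [0.07, 0.8, 0], "angular": [0, 0, 0]}, {"hand": 0.2, "offset": [0.12, 1.4, 0], "angular": [0, 0, 0]}, {"hand": 0.2, "offset": [0.17, 2.0, 0], "angular": [0, 0, 0]}, {"hand": 0.2, "offset": [0.22, 2.6, 0], "angular": [0, 0, 0]}, {"hand": 0.2, "offset": [0.25, 3.0, 0], "angular": [0, 0, 0]}, {"hand": 0.2, "offset": [0.25, 3.0, 0], "angular": [0, 0, 0]}])

```text
time: 7.52
tool_pos: [0.4518, -0.2502, 0.053]
tcp_rot: [-3.138, 0.133, 0.0]
wrist_force: [4.6, 1.5, -8.4]
width: 0.258
```

drive_tool(deltas=[{"hand": 0.2, "offset": [0.03, 0.4, 0], "angular": [0, 0, 0]}, {"hand": 0.2, "offset": [0.07, 0.9, 0], "angular": [0, 0, 0]}, {"hand": 0.2, "offset": [0.12, 1.4, 0], "angular": [0, 0, 0]}, {"hand": 0.2, "offset": [0.16, 1.9, 0], "angular": [0, 0, 0]}, {"hand": 0.2, "offset": [0.19, 2.3, 0], "angular": [0, 0, 0]}, {"hand": 0.2, "offset": [0.2, 2.45, 0], "angular": [0, 0, 0]}, {"hand": 0.2, "offset": [0.2, 2.45, 0], "angular": [0, 0, 0]}, {"hand": 0.2, "offset": [0.2, 2.45, 0], "angular": [0, 0, 0]}])

```text
time: 8.52
tool_pos: [0.4538, -0.2262, 0.053]
tcp_rot: [-3.138, 0.133, -0.0]
wrist_force: [3.3, 0.9, -9.0]
width: 0.258
```

drive_tool(deltas=[{"hand": 0.32, "offset": [0, 0, 0], "angular": [0, 0, 0]}, {"hand": 0.34, "offset": [0, 0, 0], "angular": [0, 0, 0]}, {"hand": 0.34, "offset": [0, 0, 0], "angular": [0, 0, 0]}], force=20)

```text
time: 8.9
tool_pos: [0.4541, -0.2269, 0.0539]
tcp_rot: [3.138, -0.133, 0.001]
wrist_force: [0.2, 0.3, 0.2]
width: 0.342
```

```bash
python3 - <<'E'
from h import *
s=bot.read_state();print(s["time"],s["tool_pos"],s["wrist_force"],s["width"])
c=bot.read_camera("scene")
cv2.imwrite("pics/s5.png",cv2.resize(c["frame"][165:255,205:315],None,fx=6,fy=6,interpolation=cv2.INTER_CUBIC))
T=np.array([.4490,-.281,0])+.0553*np.array([.0838,.9965,0])
for z in(.0665,.0665+.0075,.0935,.101):print(z,(proj(c,T+[0,0,z])-[205,165])*6)
E
```

```text
8.9 [ 0.45407237 -0.22693084  0.05389279] [0.24371855 0.31664908 0.2093195 ] 0.3420903816835491
0.0665 [383.43763431 379.56819193]
0.07400000000000001 [384.02496615 356.58239304]
0.0935 [385.57911217 295.73623668]
0.101 [386.18750718 271.90788861]
```

View pics/s5.png

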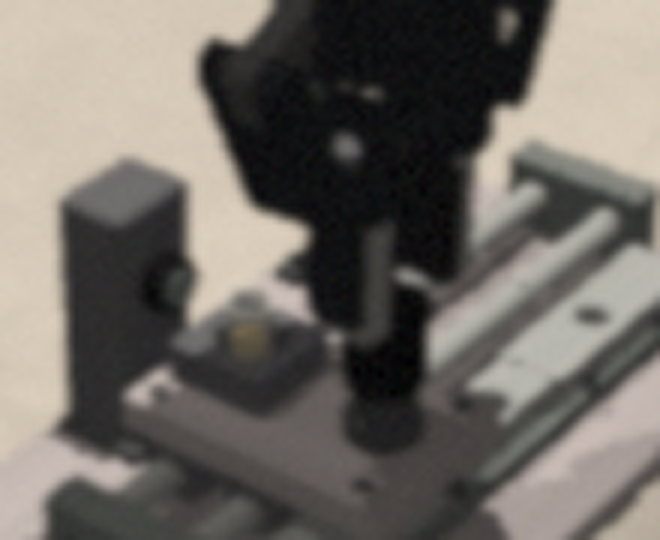

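The picture suggests the knob is down: its lower edge is near crop row 397, where I'd expect about 395 when home and about 372 when riding. I'll open, raise the hand and verify.

drive_tool(deltas=[{"hand": 0.6, "offset": [0, 0, 0], "angular": [0, 0, 0]}, {"hand": 0.6, "offset": [0, 0, 0], "angular": [0, 0, 0]}, {"hand": 0.6, "offset": [0, 0, 3], "angular": [0, 0, 0]}, {"hand": 0.6, "offset": [0, 0, 6], "angular": [0, 0, 0]}, {"hand": 0.6, "offset": [0, 0, 10], "angular": [0, 0, 0]}, {"hand": 0.6, "offset": [0, -5, 12], "angular": [0, 0, 0]}, {"hand": 0.6, "offset": [0, -10, 12], "angular": [0, 0, 0]}, {"hand": 0.6, "offset": [0, -15, 12], "angular": [0, 0, 0]}])

```text
time: 9.95
tool_pos: [0.454, -0.3781, 0.1739]
tcp_rot: [3.138, -0.132, 0.002]
wrist_force: [0.0, -0.6, -0.1]
width: 0.597
```

drive_tool(deltas=[{"hand": 0.6, "offset": [0, -5, 2], "angular": [0, 0, 0]}, {"hand": 0.6, "offset": [0, -10, 2], "angular": [0, 0, 0]}, {"hand": 0.6, "offset": [0, -15, 2], "angular": [0, 0, 0]}, {"hand": 0.6, "offset": [0, -15, 2], "angular": [0, 0, 0]}])

```text
time: 10.45
tool_pos: [0.4528, -0.5298, 0.192]
tcp_rot: [3.138, -0.138, -0.001]
wrist_force: [0.9, 1.1, -0.1]
width: 0.597
```

```bash
python3 - <<'E'
from h import *
import pickle
cs={n:bot.read_camera(n) for n in("scene","top")}
pickle.dump(cs,open("cs1.pkl","wb"));old=pickle.load(open("cs0.pkl","rb"))
a=cv2.resize(cs["scene"]["frame"][175:250,215:305],None,fx=6,fy=6,interpolation=cv2.INTER_CUBIC)
b=cv2.resize(cs["top"]["frame"][165:265,182:272],None,fx=4.5,fy=4.5,interpolation=cv2.INTER_CUBIC)[:450]
o=cv2.resize(old["scene"]["frame"][180:230,258:308],None,fx=5,fy=5,interpolation=cv2.INTER_CUBIC)
cv2.imwrite("pics/v1.png",a);cv2.imwrite("pics/v2.png",b)
# knob dark blob extents, home vs now (scene)
for k,c,box in(("home",old["scene"],(278,190,298,226)),("now",cs["scene"],(255,195,285,240))):
    x0,y0,x1,y1=box;g=cv2.resize(cv2.cvtColor(c["frame"],cv2.COLOR_BGR2GRAY)[y0:y1,x0:x1],None,fx=4,fy=4,interpolation=cv2.INTER_CUBIC)
    for th in(30,40):
        n,_,st,ce=cv2.connectedComponentsWithStats((g<th).astype(np.uint8))
        i=1+np.argmax(st[1:,4]);print(k,th,(st[i]/4)+[x0,y0,0,0,0],ce[i]/4+[x0,y0])
    u0=np.array([.449,-.281,0])+(0 if k=="home" else .0549)*np.array([.0838,.9965,0])
    print([proj(c,u0+[0,0,z]).round(1) for z in(.0665,.074,.0935,.101)])
E
```

```text
home 30 [282.25 198.5   13.5   25.5  966.  ] [288.24689441 209.63457557]
home 40 [ 282.    198.25   14.75   26.25 1134.5 ] [288.16752975 210.47906567]
[array([287.9, 213.2]), array([288.1, 209.5]), array([288.5, 199.6]), array([288.7, 195.8])]
now 30 [ 263.    211.75   13.5    27.   1017.25] [269.22050872 223.71196854]
now 40 [ 255.    195.     21.75   45.   1689.5 ] [267.2603211  219.35639242]
[array([269.1, 228.1]), array([269.1, 224.3]), array([269.4, 214.2]), array([269.5, 210.2])]
```

View pics/v1.png

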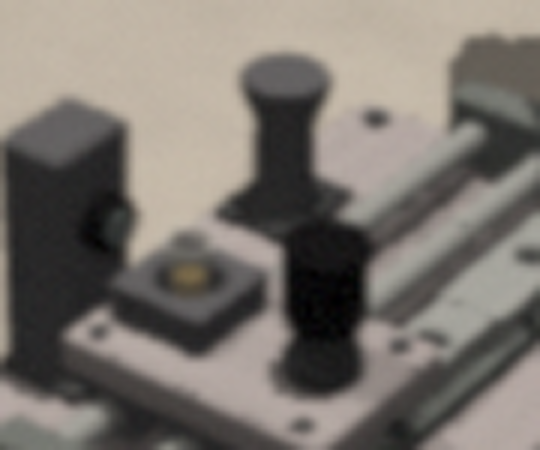

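```bash
python3 - <<'E'
from h import *
import pickle
n=pickle.load(open("cs1.pkl","rb"));o=pickle.load(open("cs0.pkl","rb"))
for c,u,v0 in((o["scene"],288,194),(n["scene"],269,207)):
    g=cv2.cvtColor(c["frame"],cv2.COLOR_BGR2GRAY)
    print(v0,g[v0:v0+34,u-3:u+4].mean(1).round().astype(int))
P=lambda c,x,y,w:cv2.resize(c["frame"][y:y+45,x:x+30],None,fx=10,fy=10,interpolation=cv2.INTER_CUBIC)
cv2.imwrite("pics/cmp.png",np.hstack([P(o["scene"],273,190,0),P(n["scene"],254,204,0)]))
# track positions from top: cup yellow centre & screw pattern shift
c=n["top"];c0=o["top"]
for k,cc,box in(("home",c0,(244,195,272,220)),("now",c,(212,190,245,220))):
    x0,y0,x1,y1=box;h=cv2.cvtColor(cc["frame"],cv2.COLOR_BGR2HSV)[y0:y1,x0:x1]
    m=((h[...,1]>70)&(h[...,0]>12)&(h[...,0]<40)).astype(np.uint8);M=cv2.moments(m,True)
    p=(M["m10"]/M["m00"]+x0,M["m01"]/M["m00"]+y0);print(k,p,M["m00"],onplane(cc,p,.057).round(4))
E
```

```text
194 [144 141 130  87  39  22  21  22  20  21  20  13   8   7   7   8   4   8
   8   8   5   9  18  25  27  27  29  29  28  30  49  93 137 159]
207 [55 54 61 66 57 36 23 22 23 22 23 21 19 10  6  8  7  6  5  7  7  7  9  7
 14 24 26 28 28 29 31 30 38 72]
home (255.9090909090909, 207.0909090909091) 22.0 [ 0.4959 -0.2846  0.057 ]
now (224.5, 205.2) 20.0 [ 0.5003 -0.2298  0.057 ]
```

View pics/cmp.png

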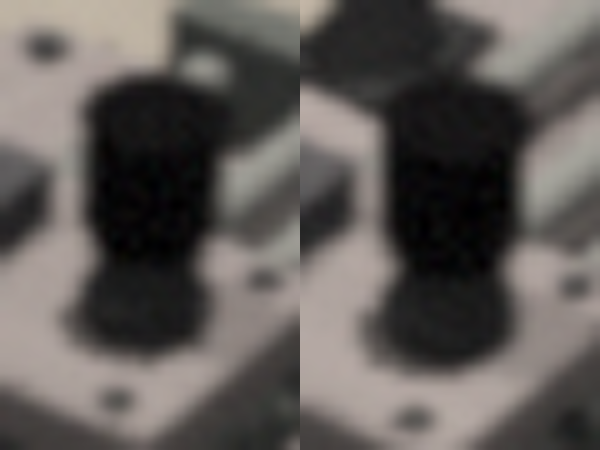

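```bash
python3 -c "
from workcell import bot
print(bot.finish_job())"
```

```text
the job is handed in; nothing more can be done
None
```

I moved the shuttle to the reading head's station, the +y side of home, and handed the job in at about 10.5 s on the robot's clock. No verdict was reported. I gripped the knob, lifted it about 11 mm, slid the carriage about 55 mm and let go, and the plunger dropped into the hole.

**Last checks**
- **Plunger:** the stretch of sleeve visible below the knob is 8.5 px, the same as at the start. If the pin were riding on the bar it would be about 3.7 px longer, so the plunger looks fully home.
- **Carriage:** it travelled 55.0 mm by the top view, and I had measured the hole at 55.7 mm. The nest is therefore about 3 mm from the head's middle, inside the 15 mm allowed.
- **Cup:** it is standing in its nest.
- **Robot:** the hand is well clear and touches nothing. The wrist force stayed under about 10 N in every reading. The pin's own force was not measured.

**Checks that disagreed**
- **Tool height:** the camera showed the fingers about 26 mm higher than the reported tool z, and going down without contact confirmed it. I went by the pictures and the felt forces.
- **Knob height:** the knob's top edge read about 1.3 px high, which would be 2 to 3 mm of lift. I trusted the sleeve comparison instead, because it doesn't depend on the calibration.

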